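# Put the calibration weights back in their cases

### The job

The balances have been calibrated: put each of the four knobbed steel weights back, upright, into the recess of its own wooden case, the largest weight in the largest case and so on down to the smallest in the smallest. Set each down gently rather than dropping it, and leave the sample tin and the rubber stopper where they stand.

Things in the scene. Friction and masses are not known exactly. Their poses are not given: they have to be found in the camera images.
- weight_xl_center (a point): Largest calibration weight: a loose squat bright steel cylinder 58 mm in diameter and 32 mm high with a knob on top, 24 mm wide and 16 mm tall (narrower at its neck), 48 mm high in all, about 650 g, standing upright. The point is on its axis, half-way up (24 mm above its underside); z is up along the axis.
- case_xl: Largest weight case, fixed to the bench: a square wooden block, 104 mm by 104 mm and 16 mm high, with a round grey felt-floored recess in the middle of its top, 74 mm across and 7 mm deep (its floor is 9 mm above the bench). Origin at the centre of the underside; x and y along the sides, z up. It belongs to the largest weight, which stands in it with about 8 mm of play all round, so fingers gripping it must stay over 7 mm above its underside to clear the rim.
- weight_l_center (a point): Second largest calibration weight: a loose squat bright steel cylinder 46 mm in diameter and 25 mm high with a knob on top, 20 mm wide and 13 mm tall (narrower at its neck), 38 mm high in all, about 320 g, standing upright. The point is on its axis, half-way up (19 mm above its underside); z is up along the axis.
- case_l: Second largest weight case, fixed to the bench: a square wooden block, 88 mm by 88 mm and 16 mm high, with a round grey felt-floored recess in the middle of its top, 62 mm across and 7 mm deep (its floor is 9 mm above the bench). Origin at the centre of the underside; x and y along the sides, z up. It belongs to the second largest weight, which stands in it with about 8 mm of play all round, so fingers gripping it must stay over 7 mm above its underside to clear the rim.
- weight_m_center (a point): Second smallest calibration weight: a loose squat bright steel cylinder 34 mm in diameter and 22 mm high with a knob on top, 16 mm wide and 12 mm tall (narrower at its neck), 34 mm high in all, about 160 g, standing upright. The point is on its axis, half-way up (17 mm above its underside); z is up along the axis.
- case_m: Second smallest weight case, fixed to the bench: a square wooden block, 72 mm by 72 mm and 16 mm high, with a round grey felt-floored recess in the middle of its top, 50 mm across and 7 mm deep (its floor is 9 mm above the bench). Origin at the centre of the underside; x and y along the sides, z up. It belongs to the second smallest weight, which stands in it with about 8 mm of play all round, so fingers gripping it must stay over 7 mm above its underside to clear the rim.
- weight_s_center (a point): Smallest calibration weight: a loose squat bright steel cylinder 22 mm in diameter and 20 mm high with a knob on top, 12 mm wide and 10 mm tall (narrower at its neck), 30 mm high in all, about 60 g, standing upright. The point is on its axis, half-way up (15 mm above its underside); z is up along the axis.
- case_s: Smallest weight case, fixed to the bench: a square wooden block, 56 mm by 56 mm and 16 mm high, with a round grey felt-floored recess in the middle of its top, 38 mm across and 7 mm deep (its floor is 9 mm above the bench). Origin at the centre of the underside; x and y along the sides, z up. It belongs to the smallest weight, which stands in it with about 8 mm of play all round, so fingers gripping it must stay over 7 mm above its underside to clear the rim.
- tin_center (a point): Bystander: a loose round flat aluminium sample tin with a lid and no knob, 50 mm across and 28 mm high, 60 g. The point is on its axis, half-way up.
- stopper_center (a point): Bystander: a loose black rubber stopper, tapered, 36 mm across at the top and 30 mm high, 40 g. The point is on its axis, half-way up.
Things that resemble listed ones, but are neither listed nor needed, are in the scene too. Leave any pink look-alike of the case_xl alone. What is shaped like the part that bears weight_l_center but red is not meant.

How it is judged:
By the outcome, as a careful person would: the job done as asked, in the order asked, and still so for the second after the job is handed in, with the robot touching nothing.
It also fails if it takes over 115 s, if anything falls off the work surface, if the arm or the gripper's body presses on something with over 40 N, if the wrist force passes 120 N, or if a joint passes its speed limit or range.

### The arm

A 7-joint arm with a two-finger parallel gripper is mounted at the origin on the work surface. World frame = base frame: x ahead of the robot, y to its left, z up, the work surface at z = 0. Lengths are in m, angles in rad, forces in N, time in s.
With the tool pointing down it reaches from about 0.4 to 0.925 m from the base axis. Payload 5.6 kg.
Tool frame: the origin (TCP) lies midway between the tips of the shut fingers; the grasp point (between the pads) lies 19 mm behind it; x points along the fingers, y is the direction in which the jaws open and shut, and the axes are right-handed (so a half turn about x gives the same grasp; the last joint's range is limited). The gripper opens to 85 mm and grips with 20 to 120 N. Pads are 22 mm wide; open, the fingers measure 114 mm over their backs; the gripper's body (76 mm by 85 mm) begins 54 mm behind the grasp point. The pads swing forward as they close: fully open they stand 13 mm farther back than shut.
Start: joints at [-1.178, 0.468, -0.012, 1.603, 0.006, 1.071, -0.056], TCP at [0.274, 0.589, 0.231] pointing down, gripper open.
Joint ranges: [-2.53, 2.53], [-0.31, 2.02], [-1.57, 1.55], [0.28, 2.44], [-1.29, 4.43], [0.15, 1.84], [-2.92, 2.92]. Speed limits (rad/s): [2.57, 2.57, 3.14, 3.14, 3.14, 3.14, 3.14].

### API

Orientations are given as a 3x3 rotation matrix whose columns are the frame's x, y, z axes.
In Python, from station import * gives the robot as it stands.
- The arm moves only by the tool play_rows, never from a script. Its argument "series" is one flat list of numbers, 6 for each row, row after row: the shift along the world's x, y, z in mm, then the turn, a rotation vector about the world's x, y, z in degrees. A call has 1 to 12 rows; each row shifts and turns the commanded pose from where the row before left it; what a row does not reach is not made up. A row lasts 1/8 s, in which the tool goes at most 62.5 mm and 10.7 degrees, less where a joint would pass 70% of its speed; a pose out of reach is approached as far as the arm can. A call is refused whole if a number of a shift passes 62.5 or a number of a turn 10.7, either way. A call with a gripper value outside its range is refused whole. "jaw" is the closure, from 0 (fully open) to 1 (shut), set as the call begins (left out, the last holds). The fingers move at their own pace and stop on an object; "grip_force" is the grip in N (left out, the last holds). Time passes only in rows, so rows that do not move let the fingers close. It gives the time, the measured TCP pose, the force and the opening at its end, in the units of the state.
- read_state(): the state, without advancing time (a new reading comes with each control period).
- get_image(name): name is "side" or "top"; returns a dict with "img" (420x560x3 uint8, red, green, blue), "K" (3x3 intrinsics, pixels), "eye" and "rotation" of the camera in the world. Camera axes: x right, y down, z forward; pixel columns grow to the right and rows downward; lengths in m; the calibration is good to about 2 mm. A picture is of the moment at which its call begins. There is no depth.
- close_job(): hands the job in, once; it reports no verdict.
The state is a dict: "clock": time; "joint_pos": joint angles; "qvel": joint speeds; "joint_torque": joint torques, N m; "tcp_pos": TCP position; "tool_rot": TCP orientation; "ft_force": force on the tool from outside, world axes, zero at the start; "torque": the same for the moment, N m; "finger_gap": opening from 0.0 (shut) to 1.0 (fully open).
Only numpy, scipy, OpenCV 4.12 (cv2) and the standard library are available. Lean on these libraries where they do the work, as an engineer would, in place of code of your own. Each camera call takes 0.05 s, during which the arm holds its last target. There are 200 camera calls.

## Working session

There is one attempt and no reset: what is moved stays moved. The work goes in short steps, Python scripts to look and compute and a tool call to move; the robot and the scene stay as the last step left them, time stands still between calls to the robot, and variables do not carry over. Pictures are saved under pics/ and viewed, about 12 in all and at most 16, crops included, and the job is handed in when it is done.

Besides the shell and the picture viewer there is one more tool, called after ">>>" in YAML: its name, and indented under it one key for each argument. play_rows: Moves the arm, as the interface text tells. Its arguments: {"type":"object","properties":{"series":{"type":"array","items":{"type":"number"}},"jaw":{"type":"number"},"grip_force":{"type":"number"}},"required":["series"]}

```bash
mkdir -p pics; ls; python3 - <<'E'
from station import *
import cv2
for n in ("top","side"):
    d=get_image(n); cv2.imwrite(f"pics/{n}0.png",d["img"][:,:,::-1]); print(n,d["K"],d["eye"],d["rotation"])
s=read_state(); print(s["clock"],s["tcp_pos"],s["tool_rot"],s["finger_gap"])
E
```

```text
pics
top [[425.88116703   0.         283.63247121]
 [  0.         425.88116703 204.45679676]
 [  0.           0.           1.        ]] [ 4.20645025e-01 -2.96290232e-04  1.10066167e+00] [[ 0.00279402 -0.99600885  0.08921083]
 [-0.99999152 -0.00305263 -0.00276257]
 [ 0.00302387 -0.08920235 -0.99600893]]
side [[470.44253826   0.         269.82000914]
 [  0.         470.44253826 206.93220674]
 [  0.           0.           1.        ]] [0.37526845 0.99289208 0.63672011] [[-0.99125392 -0.0705517   0.11152636]
 [-0.13184978  0.49362722 -0.85962073]
 [ 0.00559526 -0.86680714 -0.49861214]]
0.1 [0.27423275 0.5887605  0.23042143] [[-5.81567404e-04  4.22188019e-01  9.06508102e-01]
 [-1.51281960e-03  9.06506846e-01 -4.22188405e-01]
 [-9.99998687e-01 -1.61691424e-03  1.11499475e-04]] 1.002638124117762
```

View pics/top0.png

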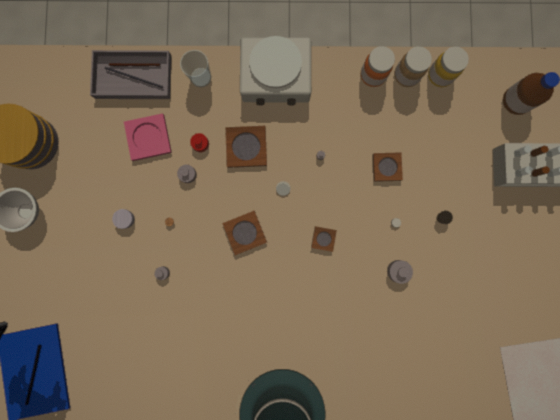

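View pics/side0.png

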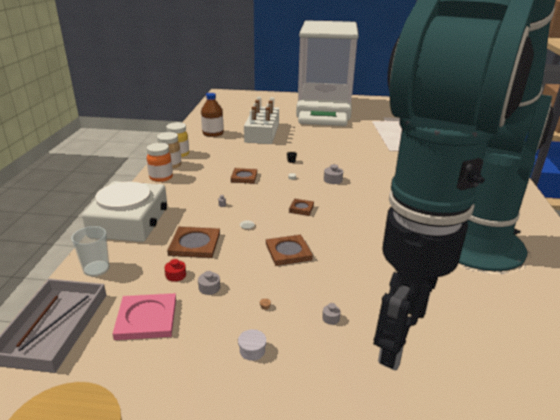

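```bash
python3 - <<'E'
import cv2, numpy as np
T=cv2.imread("pics/top0.png");S=cv2.imread("pics/side0.png")
P=[("xl",400,270,333,173),("l",187,174,209,282),("m",162,273,332,313),("s",320,156,222,201),("Cxl",246,147,194,241),("Cl",245,232,288,249),("Cm",388,167,244,175),("Cs",324,239,301,207)]
rows=[[],[],[],[]]
for i,(n,a,b,c,d) in enumerate(P):
    h=15 if i<4 else 30
    for k,(I,u,v) in enumerate(((T,a,b),(S,c,d))):
        I=cv2.copyMakeBorder(I,0,0,0,0,0)
        r=cv2.resize(I[v-h:v+h,u-h:u+h],(150,150),interpolation=cv2.INTER_CUBIC)
        rows[(i//4)*2+k].append(r)
cv2.imwrite("pics/crops.png",np.vstack([np.hstack(r) for r in rows]))
E
```

```text
(no output)
```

View pics/crops.png

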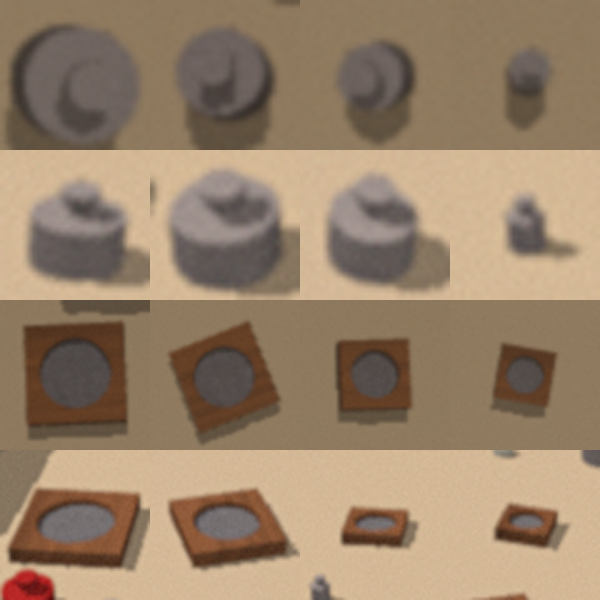

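```bash
cat > h.py <<'E'
import cv2, numpy as np
def ray(d,u,v):
    r=d["rotation"]@np.linalg.inv(d["K"])@np.array([u,v,1.0]); return np.array(d["eye"]),r/np.linalg.norm(r)
def plane(d,u,v,z):
    e,r=ray(d,u,v); return e+r*(z-e[2])/r[2]
def tri(a,b):
    A=np.zeros((3,3));B=np.zeros(3)
    for e,r in (a,b):
        M=np.eye(3)-np.outer(r,r);A+=M;B+=M@e
    p=np.linalg.solve(A,B); return p,[np.linalg.norm((np.eye(3)-np.outer(r,r))@(p-e)) for e,r in (a,b)]
def blob(m,u,v):
    """component of mask m nearest (u,v): filled mask"""
    n,l,st,c=cv2.connectedComponentsWithStats(m.astype(np.uint8))
    ys,xs=np.nonzero(l); k=np.argmin((xs-u)**2+(ys-v)**2); return l==l[ys[k],xs[k]]
def steel(d): 
    h=cv2.cvtColor(d["img"],cv2.COLOR_RGB2HSV); return h[...,1]<60
def cen(m):
    y,x=np.nonzero(m); return x.mean(),y.mean()
def project(d,p):
    q=d["K"]@(d["rotation"].T@(np.asarray(p)-d["eye"])); return q[:2]/q[2]
P=dict(xl=(400,270,333,173),l=(187,174,209,282),m=(162,273,332,313),s=(320,156,222,201),Cxl=(246,147,194,241),Cl=(245,232,288,249),Cm=(388,167,244,175),Cs=(324,239,301,207))
E
python3 - <<'E'
from station import *; from h import *
D=[get_image("top"),get_image("side")]
np.set_printoptions(precision=4,suppress=True)
HSV=[cv2.cvtColor(d["img"],cv2.COLOR_RGB2HSV) for d in D]
for h,n in zip(HSV,(0,2)):
  print([tuple(h[P[k][n+1],P[k][n]]) for k in P], h[300,250])
for k,p in P.items():
    cs=[];ar=[];ex=[]
    for i,d in enumerate(D):
        m=blob(steel(d),*p[2*i:2*i+2]); cs.append(cen(m)); ar.append(m.sum())
        y,x=np.nonzero(m); ex.append((x.min(),x.max(),y.min(),y.max()))
    q,r=tri(ray(D[0],*cs[0]),ray(D[1],*cs[1]))
    print(k,np.array(cs).round(1).ravel(),ar,ex,q,np.array(r))
E
```

```text
[(np.uint8(8), np.uint8(36), np.uint8(112)), (np.uint8(11), np.uint8(39), np.uint8(92)), (np.uint8(7), np.uint8(36), np.uint8(93)), (np.uint8(8), np.uint8(46), np.uint8(84)), (np.uint8(8), np.uint8(25), np.uint8(81)), (np.uint8(9), np.uint8(31), np.uint8(82)), (np.uint8(12), np.uint8(31), np.uint8(81)), (np.uint8(6), np.uint8(30), np.uint8(85))] [ 18  86 142]
[(np.uint8(7), np.uint8(29), np.uint8(158)), (np.uint8(6), np.uint8(29), np.uint8(142)), (np.uint8(8), np.uint8(30), np.uint8(159)), (np.uint8(5), np.uint8(25), np.uint8(111)), (np.uint8(176), np.uint8(15), np.uint8(120)), (np.uint8(171), np.uint8(15), np.uint8(117)), (np.uint8(175), np.uint8(13), np.uint8(120)), (np.uint8(5), np.uint8(39), np.uint8(123))] [ 17  75 213]
xl [400.1 271.4 333.1 174.3] [np.int64(444), np.int64(322)] [(np.int64(388), np.int64(412), np.int64(260), np.int64(283)), (np.int64(324), np.int64(343), np.int64(164), np.int64(183))] [ 0.3502 -0.2972  0.0174] [0.0012 0.0012]
l [186.2 173.3 208.7 282.6] [np.int64(254), np.int64(446)] [(np.int64(177), np.int64(195), np.int64(165), np.int64(182)), (np.int64(198), 
[... 730 characters left out ...]
56 0.0115] [0.001 0.001]
Cl [244.2 232.5 288.2 247.7] [np.int64(409), np.int64(251)] [(np.int64(233), np.int64(255), np.int64(222), np.int64(243)), (np.int64(276), np.int64(300), np.int64(242), np.int64(254))] [0.447  0.0972 0.0119] [0.0009 0.0009]
Cm [387.4 166.5 243.6 173.8] [np.int64(243), np.int64(57)] [(np.int64(379), np.int64(396), np.int64(158), np.int64(175)), (np.int64(237), np.int64(250), np.int64(172), np.int64(176))] [ 0.6188 -0.2714  0.0124] [0.0011 0.0011]
Cs [323.5 238.6 301.4 205.1] [np.int64(148), np.int64(47)] [(np.int64(317), np.int64(330), np.int64(232), np.int64(245)), (np.int64(296), np.int64(307), np.int64(203), np.int64(207))] [ 0.4317 -0.1051  0.0124] [0.0006 0.0006]
```

Candidates (top view px): weights are XL (400,272), L (187,174), M (162,273) and S (320,155). Their look-alikes are the red weight (200,143), tin (123,219), copper bit (169,221), white discs (283,189) and (396,223), and stopper (445,217). Cases are XL (246,147), L (245,232), M (388,167) and S (324,239), with the pink look-alike at (148,137). The crops confirm knobbed grey steel and brown wood for the chosen ones. Triangulated heights of 11–17 mm fit.

>>> play_rows:
  series: [28,-48,0,0,0,0,28,-48,0,0,0,0,28,-48,0,0,0,0,28,-48,0,0,0,0,28,-48,0,0,0,0,28,-48,0,0,0,0,28,-48,0,0,0,0,28,-48,0,0,0,0,0,-55,-10,0,0,0,0,-55,-10,0,0,0,0,-55,-10,0,0,0,0,-55,-10,0,0,0]
  jaw: 0
  grip_force: 60

```text
clock: 1.7
tcp_pos: [0.4983, -0.0164, 0.1911]
tool_rot: [[0.001, 0.422, 0.907], [0.0, 0.907, -0.422], [-1.0, 0.0, 0.0]]
ft_force: [1.8, 0.0, 0.5]
finger_gap: 0.995
```

>>> play_rows:
  series: [-25,-47,-16,0,0,0,-25,-47,-16,0,0,0,-25,-47,-16,0,0,0,-25,-47,-16,0,0,0,-24,-47,-16,0,0,0,-24,-47,-16,0,0,0,0,0,0,0,0,0,0,0,0,0,0,0]

```text
clock: 2.7
tcp_pos: [0.3505, -0.2964, 0.0952]
tool_rot: [[-0.0, 0.422, 0.906], [0.001, 0.906, -0.422], [-1.0, 0.0, -0.0]]
ft_force: [0.4, 1.0, -0.9]
finger_gap: 1.002
```

>>> play_rows:
  series: [0,0,-29,0,0,0,0,0,-29,0,0,0,0,0,-20,0,0,0,0,0,-9,0,0,0,0,0,0,0,0,0]

```text
clock: 3.32
tcp_pos: [0.351, -0.2959, 0.0083]
tool_rot: [[-0.0, 0.421, 0.907], [0.001, 0.907, -0.421], [-1.0, 0.0, -0.0]]
ft_force: [-0.8, -0.5, 0.3]
finger_gap: 0.998
```

```bash
python3 - <<'E'
from station import *; from h import *
I=[]
for n,u,v in (("side",333,150),("top",400,265)):
    d=get_image(n); I.append(cv2.resize(d["img"][v-50:v+50,u-65:u+65,::-1],(390,300),interpolation=cv2.INTER_CUBIC))
cv2.imwrite("pics/xl1.png",np.hstack(I))
E
```

```text
(no output)
```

View pics/xl1.png

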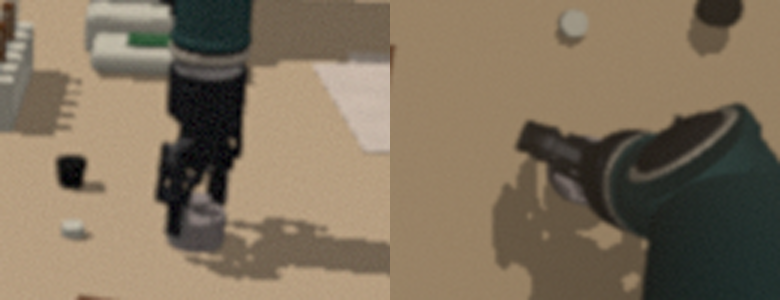

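The weight XL sits between the fingers (side crop, about (195,215)), so I'll close on it.

>>> play_rows:
  series: [0,0,0,0,0,0,0,0,0,0,0,0,0,0,0,0,0,0,0,0,0,0,0,0,0,0,0,0,0,0,0,0,0,0,0,0]
  jaw: 1
  grip_force: 70

```text
clock: 4.18
tcp_pos: [0.3511, -0.2963, 0.0095]
tool_rot: [[0.001, 0.422, 0.907], [0.001, 0.907, -0.422], [-1.0, 0.001, 0.001]]
ft_force: [-1.0, 4.1, 12.7]
finger_gap: 0.641
```

>>> play_rows:
  series: [0,0,10,0,0,0,0,0,30,0,0,0,0,0,40,0,0,0,0,0,20,0,0,0,0,0,0,0,0,0]

```text
clock: 4.8
tcp_pos: [0.3509, -0.297, 0.1094]
tool_rot: [[0.002, 0.422, 0.907], [-0.001, 0.907, -0.422], [-1.0, -0.0, 0.003]]
ft_force: [0.7, 0.3, -6.8]
finger_gap: 0.64
```

>>> play_rows:
  series: [18,22,0,0,0,0,35,43,0,0,0,0,35,43,0,0,0,0,35,43,0,0,0,0,35,43,0,0,0,0,35,43,0,0,0,0,35,43,0,0,0,0,35,43,0,0,0,0,35,43,0,0,0,0,22,27,0,0,0,0,0,0,0,0,0,0,0,0,0,0,0,0]

```text
clock: 6.3
tcp_pos: [0.6686, 0.095, 0.1058]
tool_rot: [[-0.004, 0.423, 0.906], [-0.002, 0.906, -0.423], [-1.0, -0.003, -0.003]]
ft_force: [-0.0, -1.3, -7.3]
finger_gap: 0.642
```

```bash
python3 - <<'E'
from station import *; from h import *
I=[]
s=read_state(); print(s["tcp_pos"],s["ft_force"])
for n,u,v in (("side",200,215),("top",246,147)):
    d=get_image(n); print(project(d,s["tcp_pos"]));I.append(cv2.resize(d["img"][v-50:v+50,u-65:u+65,::-1],(390,300),interpolation=cv2.INTER_CUBIC))
cv2.imwrite("pics/xl2.png",np.hstack(I))
E
```

```text
[0.6686241  0.09504768 0.10584308] [-0.01089847 -1.26504531 -7.29871352]
[192.65556642 205.29142517]
[242.5634268  137.78470805]
```

View pics/xl2.png

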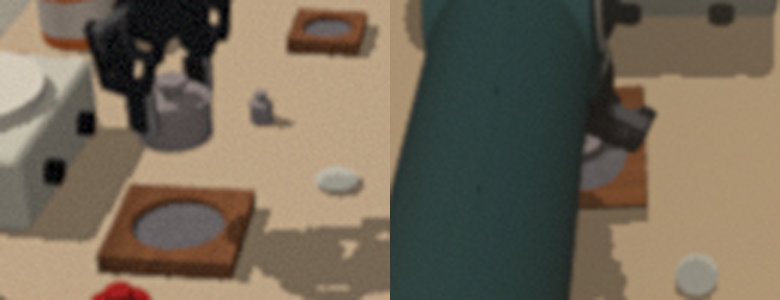

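The weight hangs upright in the jaws above case XL (side crop, about (180,110) over the recess at (180,222)). Lowering it now.

>>> play_rows:
  series: [2,1,-25,0,0,0,0,0,-30,0,0,0,0,0,-20,0,0,0,0,0,-7,0,0,0,0,0,-2,0,0,0,0,0,-2,0,0,0,0,0,0,0,0,0]

```text
clock: 7.28
tcp_pos: [0.6729, 0.0974, 0.0231]
tool_rot: [[0.001, 0.422, 0.907], [0.0, 0.907, -0.422], [-1.0, 0.001, 0.001]]
ft_force: [0.2, 0.3, -7.3]
finger_gap: 0.64
```

>>> play_rows:
  series: [-1,-1,-1,0,0,0,0,0,-1,0,0,0,0,0,-1,0,0,0,0,0,0,0,0,0]

```text
clock: 7.78
tcp_pos: [0.6713, 0.0963, 0.0192]
tool_rot: [[-0.0, 0.422, 0.907], [0.0, 0.907, -0.422], [-1.0, -0.0, -0.0]]
ft_force: [0.8, 0.0, -7.1]
finger_gap: 0.644
```

>>> play_rows:
  series: [0,0,-1,0,0,0,0,0,-0.5,0,0,0,0,0,0,0,0,0]

```text
clock: 8.15
tcp_pos: [0.6716, 0.0963, 0.0187]
tool_rot: [[0.0, 0.422, 0.907], [0.0, 0.907, -0.422], [-1.0, 0.0, 0.0]]
ft_force: [-4.7, -0.4, 3.4]
finger_gap: 0.639
```

>>> play_rows:
  series: [0,0,0,0,0,0,0,0,0,0,0,0,0,0,0,0,0,0,0,0,0,0,0,0,0,0,0,0,0,0]
  jaw: 0

```text
clock: 8.78
tcp_pos: [0.6715, 0.0963, 0.0178]
tool_rot: [[0.0, 0.422, 0.907], [-0.0, 0.907, -0.422], [-1.0, 0.0, 0.0]]
ft_force: [0.1, 1.0, -0.1]
finger_gap: 1.001
```

>>> play_rows:
  series: [0,0,20,0,0,0,0,0,40,0,0,0,0,0,40,0,0,0,-12,25,0,0,0,0,-20,40,0,0,0,0,-20,40,0,0,0,0,-16,37,0,0,0,0,-4,10,0,0,0,0,0,0,0,0,0,0]

```text
clock: 9.9
tcp_pos: [0.5997, 0.2485, 0.1188]
tool_rot: [[0.001, 0.421, 0.907], [0.0, 0.907, -0.421], [-1.0, 0.001, 0.001]]
ft_force: [0.2, 0.3, -0.1]
finger_gap: 1.004
```

```bash
python3 - <<'E'
from station import *; from h import *
I=[]
s=read_state(); print(s["tcp_pos"],s["ft_force"])
for n,u,v in (("side",200,245),("top",216,165)):
    d=get_image(n); print(project(d,s["tcp_pos"]));I.append(cv2.resize(d["img"][v-50:v+50,u-65:u+65,::-1],(390,300),interpolation=cv2.INTER_CUBIC))
cv2.imwrite("pics/xl3.png",np.hstack(I))
E
```

```text
[0.59973668 0.24852379 0.11878484] [ 0.23204535  0.26847919 -0.05433051]
[204.96901697 240.39924277]
[175.88667882 165.20201388]
```

View pics/xl3.png

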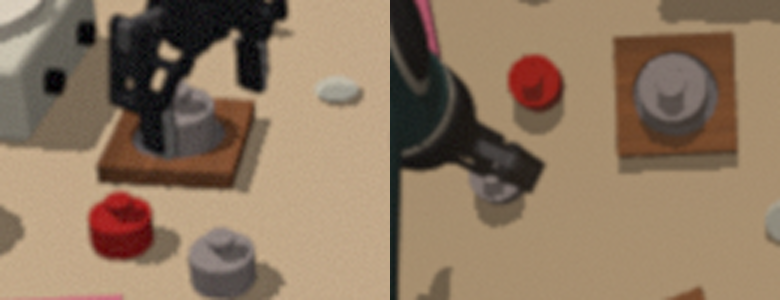

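XL is seated in its recess (top crop, about (675,90)). Next is L.

>>> play_rows:
  series: [-1,0,-40,0,0,0,0,0,-40,0,0,0,0,0,-22,0,0,0,0,0,-8,0,0,0,0,0,0,0,0,0]

```text
clock: 10.62
tcp_pos: [0.5991, 0.2478, 0.0081]
tool_rot: [[0.001, 0.423, 0.906], [-0.0, 0.906, -0.423], [-1.0, 0.0, 0.001]]
ft_force: [0.2, 0.1, 0.1]
finger_gap: 0.998
```

>>> play_rows:
  series: [0,0,0,0,0,0,0,0,0,0,0,0,0,0,0,0,0,0,0,0,0,0,0,0,0,0,0,0,0,0,0,0,0,0,0,0]
  jaw: 1
  grip_force: 50

```text
clock: 11.38
tcp_pos: [0.599, 0.2484, 0.0092]
tool_rot: [[0.001, 0.422, 0.907], [0.001, 0.907, -0.422], [-1.0, 0.001, 0.001]]
ft_force: [-1.3, -1.3, 5.3]
finger_gap: 0.506
```

>>> play_rows:
  series: [0,0,10,0,0,0,0,0,35,0,0,0,0,0,35,0,0,0,-15,-15,10,0,0,0,-34,-34,0,0,0,0,-34,-34,0,0,0,0,-34,-34,0,0,0,0,-25,-24,0,0,0,0,-10,-10,0,0,0,0,0,0,0,0,0,0,0,0,0,0,0,0]

```text
clock: 12.75
tcp_pos: [0.4479, 0.0984, 0.0981]
tool_rot: [[0.002, 0.421, 0.907], [0.001, 0.907, -0.421], [-1.0, 0.001, 0.001]]
ft_force: [-0.1, -0.1, -3.5]
finger_gap: 0.5
```

```bash
python3 - <<'E'
from station import *; from h import *
I=[]
s=read_state(); print(s["tcp_pos"],s["ft_force"])
for n,u,v in (("side",280,230),("top",245,230)):
    d=get_image(n); print(project(d,s["tcp_pos"]));I.append(cv2.resize(d["img"][v-50:v+50,u-65:u+65,::-1],(390,300),interpolation=cv2.INTER_CUBIC))
cv2.imwrite("pics/l2.png",np.hstack(I))
E
```

```text
[0.44787932 0.09842615 0.09812845] [-0.1310918  -0.13632693 -3.46679596]
[289.14338457 216.02095885]
[240.35994647 230.84382827]
```

View pics/l2.png

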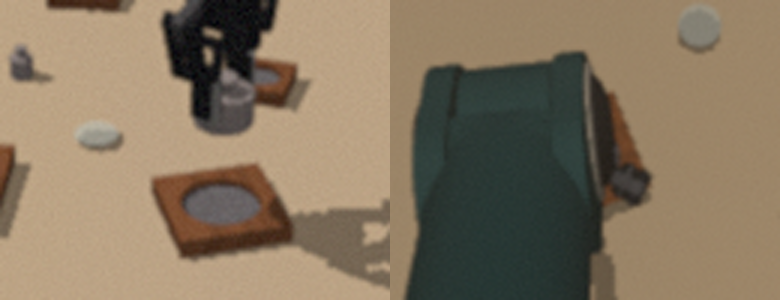

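L is held upright above case L (side crop, about (223,105) over the recess at (222,205)).

>>> play_rows:
  series: [-1,-1,-30,0,0,0,0,0,-30,0,0,0,0,0,-13,0,0,0,0,0,-3,0,0,0,0,0,-1,0,0,0,0,0,-1,0,0,0,0,0,0,0,0,0]

```text
clock: 13.72
tcp_pos: [0.4458, 0.0964, 0.0203]
tool_rot: [[0.001, 0.422, 0.907], [0.0, 0.907, -0.422], [-1.0, 0.001, 0.001]]
ft_force: [-0.4, -0.0, -3.2]
finger_gap: 0.506
```

>>> play_rows:
  series: [0,0,-1,0,0,0,0,0,0,0,0,0]

```text
clock: 13.98
tcp_pos: [0.4455, 0.0963, 0.0189]
tool_rot: [[0.0, 0.422, 0.907], [0.0, 0.907, -0.422], [-1.0, 0.0, 0.0]]
ft_force: [-0.1, -0.2, -3.3]
finger_gap: 0.504
```

>>> play_rows:
  series: [1,0,-1,0,0,0,0,0,-0.5,0,0,0,0,0,0,0,0,0]

```text
clock: 14.35
tcp_pos: [0.446, 0.0963, 0.0181]
tool_rot: [[-0.001, 0.422, 0.906], [0.001, 0.906, -0.422], [-1.0, 0.0, -0.001]]
ft_force: [-5.1, -0.3, 10.8]
finger_gap: 0.506
```

>>> play_rows:
  series: [0,0,0,0,0,0,0,0,0,0,0,0,0,0,0,0,0,0,0,0,0,0,0,0,0,0,0,0,0,0]
  jaw: 0

```text
clock: 14.98
tcp_pos: [0.4464, 0.0962, 0.0172]
tool_rot: [[0.0, 0.422, 0.906], [-0.0, 0.906, -0.422], [-1.0, -0.0, 0.0]]
ft_force: [-0.9, -0.5, 0.0]
finger_gap: 0.999
```

>>> play_rows:
  series: [0,0,20,0,0,0,0,0,40,0,0,0,0,0,30,0,0,0,-12,25,0,0,0,0,-20,45,0,0,0,0,-25,45,0,0,0,0,-25,50,0,0,0,0,-15,34,0,0,0,0,-5,10,0,0,0,0,0,0,0,0,0,0,0,0,0,0,0,0]

```text
clock: 16.35
tcp_pos: [0.3452, 0.3037, 0.1072]
tool_rot: [[0.0, 0.424, 0.905], [-0.001, 0.905, -0.424], [-1.0, -0.001, 0.0]]
ft_force: [0.3, -0.5, 0.0]
finger_gap: 1.002
```

```bash
python3 - <<'E'
from station import *; from h import *
I=[]
s=read_state(); print(s["tcp_pos"],s["ft_force"])
for n,u,v in (("side",300,280),("top",210,250)):
    d=get_image(n); print(project(d,s["tcp_pos"]));I.append(cv2.resize(d["img"][v-50:v+50,u-65:u+65,::-1],(390,300),interpolation=cv2.INTER_CUBIC))
cv2.imwrite("pics/m1.png",np.hstack(I))
E
```

```text
[0.34517364 0.30369315 0.10722898] [ 0.27501994 -0.50439574  0.01081774]
[334.74732546 273.59267055]
[150.38867912 275.09413959]
```

View pics/m1.png

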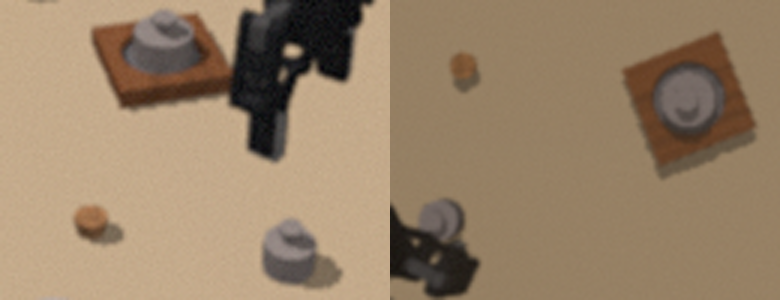

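L is seated in its case (top crop, about (688,97)). M stands at side crop (290,250). Grasping it next.

>>> play_rows:
  series: [-1,1,-40,0,0,0,0,0,-35,0,0,0,0,0,-18,0,0,0,0,0,-6,0,0,0,0,0,0,0,0,0]

```text
clock: 17.08
tcp_pos: [0.3438, 0.3058, 0.0084]
tool_rot: [[0.0, 0.423, 0.906], [-0.0, 0.906, -0.423], [-1.0, -0.0, 0.0]]
ft_force: [-0.4, -0.2, -0.1]
finger_gap: 0.999
```

>>> play_rows:
  series: [0,0,0,0,0,0,0,0,0,0,0,0,0,0,0,0,0,0,0,0,0,0,0,0,0,0,0,0,0,0,0,0,0,0,0,0,0,0,0,0,0,0]
  jaw: 1
  grip_force: 40

```text
clock: 17.95
tcp_pos: [0.3436, 0.3065, 0.009]
tool_rot: [[0.0, 0.422, 0.907], [0.001, 0.907, -0.422], [-1.0, 0.001, 0.0]]
ft_force: [-1.0, -0.5, 7.4]
finger_gap: 0.369
```

>>> play_rows:
  series: [0,0,10,0,0,0,0,0,35,0,0,0,0,0,40,0,0,0,12,-25,15,0,0,0,23,-48,0,0,0,0,23,-48,0,0,0,0,23,-48,0,0,0,0,23,-48,0,0,0,0,23,-48,0,0,0,0,23,-48,0,0,0,0,23,-48,0,0,0,0,23,-48,0,0,0,0]

```text
clock: 19.45
tcp_pos: [0.5398, -0.1042, 0.1088]
tool_rot: [[0.0, 0.422, 0.907], [0.0, 0.907, -0.422], [-1.0, 0.0, 0.0]]
ft_force: [0.9, 0.6, -1.1]
finger_gap: 0.365
```

>>> play_rows:
  series: [23,-48,0,0,0,0,23,-48,0,0,0,0,20,-44,0,0,0,0,10,-22,0,0,0,0,3,-6,0,0,0,0,0,0,0,0,0,0,0,0,0,0,0,0]

```text
clock: 20.32
tcp_pos: [0.6183, -0.2688, 0.1082]
tool_rot: [[-0.0, 0.421, 0.907], [0.001, 0.907, -0.421], [-1.0, 0.001, -0.001]]
ft_force: [-0.3, 0.2, -1.3]
finger_gap: 0.363
```

```bash
python3 - <<'E'
from station import *; from h import *
I=[]
s=read_state(); print(s["tcp_pos"],s["ft_force"])
for n,u,v in (("side",244,160),("top",388,170)):
    d=get_image(n); print(project(d,s["tcp_pos"]));I.append(cv2.resize(d["img"][v-50:v+50,u-65:u+65,::-1],(390,300),interpolation=cv2.INTER_CUBIC))
cv2.imwrite("pics/m2.png",np.hstack(I))
E
```

```text
[ 0.61831238 -0.26875626  0.1082475 ] [-0.27834401  0.2498158  -1.27031955]
[243.29772379 144.72165148]
[396.15230952 158.97103947]
```

View pics/m2.png

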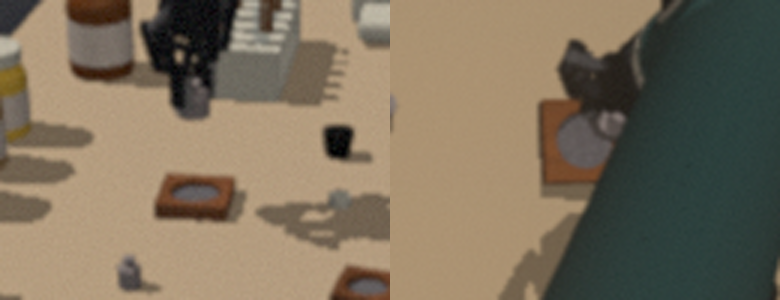

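M is upright above case M (side crop, about (192,100) over the recess at (196,192)).

>>> play_rows:
  series: [0.5,-2,-35,0,0,0,0,0,-30,0,0,0,0,0,-16,0,0,0,0,0,-5,0,0,0,0,0,-1,0,0,0,0,0,-1,0,0,0,0,0,0,0,0,0]

```text
clock: 21.3
tcp_pos: [0.6194, -0.2729, 0.0211]
tool_rot: [[0.001, 0.422, 0.906], [-0.0, 0.906, -0.422], [-1.0, 0.0, 0.001]]
ft_force: [0.2, -0.7, -2.2]
finger_gap: 0.365
```

>>> play_rows:
  series: [0,0,-1,0,0,0,0,0,-0.5,0,0,0,0,0,0,0,0,0]

```text
clock: 21.68
tcp_pos: [0.6189, -0.2727, 0.0188]
tool_rot: [[-0.0, 0.422, 0.907], [0.0, 0.907, -0.422], [-1.0, 0.0, -0.0]]
ft_force: [0.0, 0.7, -1.5]
finger_gap: 0.365
```

>>> play_rows:
  series: [0,1,-1,0,0,0,0,0,-0.5,0,0,0,0,0,0,0,0,0]

```text
clock: 22.05
tcp_pos: [0.619, -0.2723, 0.0181]
tool_rot: [[0.0, 0.422, 0.906], [-0.0, 0.906, -0.422], [-1.0, -0.0, 0.001]]
ft_force: [-2.4, 0.1, 5.9]
finger_gap: 0.365
```

>>> play_rows:
  series: [0,0,0,0,0,0,0,0,0,0,0,0,0,0,0,0,0,0,0,0,0,0,0,0,0,0,0,0,0,0]
  jaw: 0

```text
clock: 22.68
tcp_pos: [0.6189, -0.2718, 0.0172]
tool_rot: [[0.0, 0.422, 0.907], [-0.0, 0.907, -0.422], [-1.0, 0.0, 0.0]]
ft_force: [-0.1, -0.3, -0.9]
finger_gap: 1.005
```

>>> play_rows:
  series: [0,0,20,0,0,0,0,0,40,0,0,0,0,0,30,0,0,0,5,30,0,0,0,0,8,45,0,0,0,0,8,45,0,0,0,0,6,35,0,0,0,0,3,18,0,0,0,0,0,0,0,0,0,0,0,0,0,0,0,0]

```text
clock: 23.92
tcp_pos: [0.6486, -0.1013, 0.1077]
tool_rot: [[0.0, 0.425, 0.905], [-0.001, 0.905, -0.425], [-1.0, -0.001, 0.001]]
ft_force: [-0.5, 0.2, 0.3]
finger_gap: 1.002
```

```bash
python3 - <<'E'
from station import *; from h import *
I=[]
s=read_state(); print(s["tcp_pos"],s["ft_force"])
for n,u,v in (("side",230,170),("top",360,160)):
    d=get_image(n); print(project(d,s["tcp_pos"]));I.append(cv2.resize(d["img"][v-50:v+50,u-65:u+65,::-1],(390,300),interpolation=cv2.INTER_CUBIC))
    if n=="side":
        m=blob(steel(d),222,201); print(cen(m),m.sum(),plane(d,*cen(m),0.0123))
cv2.imwrite("pics/s1.png",np.hstack(I))
E
```

```text
[ 0.64858489 -0.1012945   0.10771456] [-0.49835011  0.22167714  0.33410987]
[220.43883104 168.50797619]
(np.float64(221.71428571428572), np.float64(200.76623376623377)) 77 [ 0.64895191 -0.09845736  0.0123    ]
[325.23851517 146.18123721]
```

View pics/s1.png

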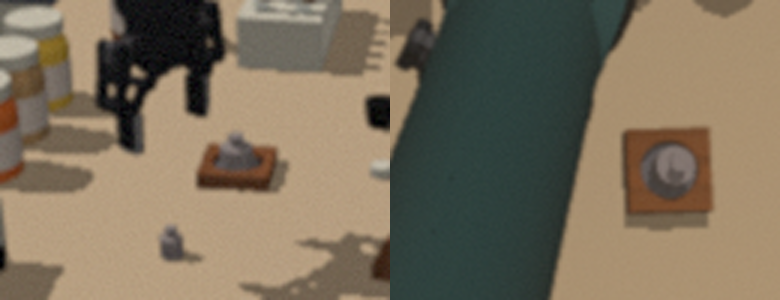

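M is seated in its case (top crop, about (670,170)). Now S.

>>> play_rows:
  series: [0,2,-40,0,0,0,0,0,-35,0,0,0,0,0,-18,0,0,0,0,0,-6,0,0,0,0,0,0,0,0,0]

```text
clock: 24.65
tcp_pos: [0.6494, -0.0974, 0.0088]
tool_rot: [[0.001, 0.423, 0.906], [-0.0, 0.906, -0.423], [-1.0, 0.0, 0.001]]
ft_force: [0.4, -0.1, -0.3]
finger_gap: 0.997
```

>>> play_rows:
  series: [0,0,0,0,0,0,0,0,0,0,0,0,0,0,0,0,0,0,0,0,0,0,0,0,0,0,0,0,0,0,0,0,0,0,0,0,0,0,0,0,0,0]
  jaw: 1
  grip_force: 30

```text
clock: 25.52
tcp_pos: [0.6491, -0.0967, 0.0088]
tool_rot: [[0.0, 0.422, 0.907], [0.0, 0.907, -0.422], [-1.0, 0.0, 0.0]]
ft_force: [-1.3, 0.4, 5.4]
finger_gap: 0.226
```

>>> play_rows:
  series: [0,0,10,0,0,0,0,0,35,0,0,0,0,0,40,0,0,0,-20,0,10,0,0,0,-45,-2,0,0,0,0,-50,-2,0,0,0,0,-50,-2,0,0,0,0,-38,-2,0,0,0,0,-14,0,0,0,0,0,0,0,0,0,0,0,0,0,0,0,0,0]

```text
clock: 26.9
tcp_pos: [0.4339, -0.1048, 0.1037]
tool_rot: [[0.002, 0.422, 0.907], [-0.001, 0.907, -0.422], [-1.0, 0.0, 0.002]]
ft_force: [0.8, 0.3, -0.6]
finger_gap: 0.222
```

```bash
python3 - <<'E'
from station import *; from h import *
I=[]
s=read_state(); print(s["tcp_pos"],s["ft_force"])
for n,u,v in (("side",300,190),("top",324,235)):
    d=get_image(n); print(project(d,s["tcp_pos"]));I.append(cv2.resize(d["img"][v-50:v+50,u-65:u+65,::-1],(390,300),interpolation=cv2.INTER_CUBIC))
cv2.imwrite("pics/s2.png",np.hstack(I))
E
```

```text
[ 0.43390077 -0.10478663  0.10365578] [ 0.7817689   0.31752466 -0.63946659]
[302.17536245 174.46457864]
[327.10355799 237.02484408]
```

View pics/s2.png

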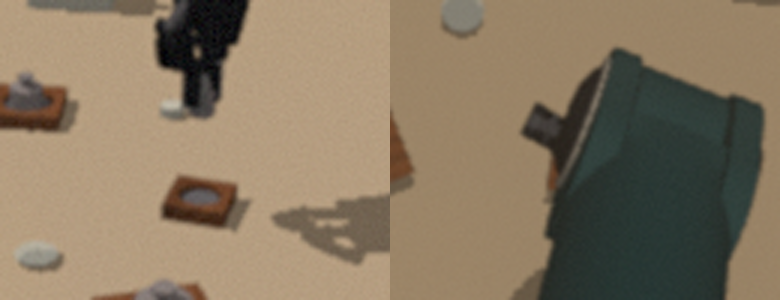

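S is held between the fingertips above case S (side crop, about (205,100) over the recess at (200,196)).

>>> play_rows:
  series: [-1.5,0,-35,0,0,0,0,0,-30,0,0,0,0,0,-13,0,0,0,0,0,-4,0,0,0,0,0,-1,0,0,0,0,0,-1,0,0,0,0,0,0,0,0,0]

```text
clock: 27.88
tcp_pos: [0.4309, -0.1047, 0.0198]
tool_rot: [[0.001, 0.422, 0.907], [-0.0, 0.907, -0.422], [-1.0, 0.0, 0.001]]
ft_force: [0.9, 0.1, 0.2]
finger_gap: 0.228
```

>>> play_rows:
  series: [0,0,-0.5,0,0,0,0,0,-0.5,0,0,0,0,0,0,0,0,0]

```text
clock: 28.25
tcp_pos: [0.4304, -0.1047, 0.0183]
tool_rot: [[0.0, 0.422, 0.907], [0.0, 0.907, -0.422], [-1.0, 0.0, 0.0]]
ft_force: [-0.4, 0.4, 0.1]
finger_gap: 0.228
```

>>> play_rows:
  series: [1,0,-0.5,0,0,0,0,0,-0.3,0,0,0,0,0,0,0,0,0]

```text
clock: 28.62
tcp_pos: [0.4315, -0.1048, 0.0177]
tool_rot: [[0.0, 0.422, 0.906], [0.0, 0.906, -0.422], [-1.0, 0.0, -0.0]]
ft_force: [-0.5, 1.0, 5.1]
finger_gap: 0.228
```

>>> play_rows:
  series: [0,0,0,0,0,0,0,0,0,0,0,0,0,0,0,0,0,0,0,0,0,0,0,0,0,0,0,0,0,0]
  jaw: 0

```text
clock: 29.25
tcp_pos: [0.4314, -0.1048, 0.0175]
tool_rot: [[-0.0, 0.422, 0.906], [-0.0, 0.906, -0.422], [-1.0, -0.0, -0.0]]
ft_force: [0.3, -0.7, 0.3]
finger_gap: 0.996
```

>>> play_rows:
  series: [0,0,15,0,0,0,0,0,40,0,0,0,0,0,50,0,0,0,0,-30,30,0,0,0,0,-50,20,0,0,0,0,-50,0,0,0,0,0,-50,0,0,0,0,0,-40,0,0,0,0,0,0,0,0,0,0,0,0,0,0,0,0]

```text
clock: 30.5
tcp_pos: [0.4313, -0.3239, 0.1728]
tool_rot: [[-0.0, 0.422, 0.907], [0.001, 0.907, -0.422], [-1.0, 0.001, -0.0]]
ft_force: [0.6, 0.7, -0.2]
finger_gap: 0.996
```

```bash
python3 - <<'E'
from station import *; from h import *
D=[get_image("top"),get_image("side")]
for d,n in zip(D,("top","side")): cv2.imwrite(f"pics/{n}9.png",d["img"][:,:,::-1])
cv2.imwrite("pics/end.png",np.hstack([cv2.resize(D[0]["img"][80:300,90:490,::-1],None,fx=1,fy=1), D[1]["img"][80:300,110:410,::-1]]))
for n,(u,v) in dict(tin=(123,219),stopper=(445,217)).items():
    a,b=cv2.imread("pics/top0.png"),cv2.imread("pics/top9.png")
    f=lambda I:I[v-15:v+15,u-15:u+15].astype(int)
    print(n,"mean abs diff",abs(f(a)-f(b)).mean())
E
```

```text
tin mean abs diff 5.341481481481481
stopper mean abs diff 22.365555555555556
```

View pics/end.png

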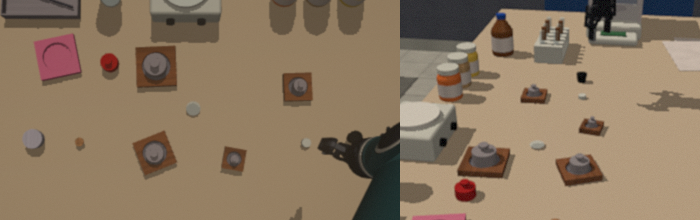

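All four weights are upright in their cases. The arm hides the stopper in the top view, but the side view shows it at (291,157), where it was at the start.

```bash
python3 -c "
from station import *
print(close_job())"
```

```text
the job is handed in; nothing more can be done
None
```

All four steel weights are back in their own wooden cases. I placed them in order from largest to smallest and lowered each one until the force reading showed light contact. The job took about 31 s of robot time and has been handed in.

- **Weights:** the final top and side views show all four upright in their recesses. The gripper is open and clear of everything.
- **Tin:** it stands where it was, with little change in the top view.
- **Stopper:** the before/after comparison in the top view disagreed (mean difference 22) because the arm was covering it. The side view shows it at the same pixel as at the start, judged by eye.
- **Forces:** the highest reading between moves was about 13 N, against the 40 N and 120 N limits.

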